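# Turn the condiment carousel to the red sauce and bolt it

### The job

Set the condiment carousel for service: push it round by the black finger pegs on its rim until the red sauce bottle stands at the front, in line with the bolt, then push the bolt's orange tab fully home so that the bolt enters the rim notch and locks the carousel. Only push with the fingers: do not touch, lift or upset anything that stands on the carousel, and leave the things round it where they lie.

Things in the scene. Friction and masses are not known exactly. Their poses are not given: they have to be found in the camera images.
- plinth: the fixed aluminium plinth under the carousel; its origin lies on the worktop, on the carousel's axis; z up; its -x axis points along the plinth's narrow nose (46 mm wide, reaching 223 mm out from the axis, top 13 mm above the worktop), which carries the bolt: that direction is the front. The plinth may be turned up to 0.25 rad.
- hub (a point): the centre of the wooden turntable's top face (30 mm above the worktop), on its vertical axis. The turntable is a disc of radius 135 mm, 14 mm thick. Its four pockets lie 90 degrees apart, centres 58 mm from the axis, one thing in each. They are parted by wooden ribs and ringed by a steel wire (radius 100 mm), all at most 15 mm above the disc; a steel hub stands 20 mm above it.
- turntable (a joint): turn of the turntable since the start, rad, counter-clockwise seen from above (0 at every start). It turns either way without end against slight friction (about 1 N at a peg) and stops almost at once when the push stops. In its rim, straight out from each pocket's centre, is a notch for the bolt: 22 mm wide at the mouth, 12 mm wide from 10 mm depth on, 19 mm deep.
- peg0 (a point): mid-height of a black upright finger peg (16 mm diameter, 40 mm high, standing on the disc, so its top is 70 mm above the worktop; this point is 50 mm above the worktop), fixed on the turntable 124 mm from the axis, half-way (45 degrees) between two pockets. To be pushed sideways along the rim.
- peg1 (a point): the next peg, 90 degrees counter-clockwise (seen from above) from peg0; otherwise the same
- peg2 (a point): the next peg, 90 degrees counter-clockwise from peg1; otherwise the same
- peg3 (a point): the next peg, 90 degrees counter-clockwise from peg2; otherwise the same
- red_bottle (a point): point on the axis of the red tomato-sauce squeeze bottle (60 mm diameter, 187 mm high, loose, standing upright in one of the pockets, its foot 31.5 mm above the worktop); this point is 90 mm above its foot
- bolt_tab (a point): a point in the orange upright push tab of the slide bolt (tab 6 mm thick along the bolt, 28 mm wide, top 68 mm above the worktop), 10 mm below its top and 58 mm above the worktop; it slides with the bolt along the plinth's nose. Drawn back, it is 178 mm from the carousel's axis. The bolt's guides are at most 33 mm above the worktop.
- bolt (a joint): travel of the slide bolt towards the carousel, m: 0 drawn back, 0.020 fully home. A steel rod, 9 mm diameter, with a round end; it meets the plain rim at about 0.006 and goes on only into a notch, whose tapered mouth centres it if the notch is within about 7 mm of line. It slides against 1.5 N of friction and stays where it is left.
- sauce_bottle: the red sauce bottle again, origin at the centre of its foot, z up the bottle
- salt_shaker: white salt shaker, 40 mm wide, 81 mm high, loose in a pocket, origin at the centre of its foot
- sauce_cup_1: black plastic sauce cup, 51 mm diameter, 29 mm high, loose in a pocket, origin at the centre of its foot
- sachet_1: red and white condiment sachet, 56x34x16 mm, lying loose in a pocket, origin at the centre of its underside
- desk_bell: bystander: white desk bell, 83 mm diameter, 58 mm high, loose on the worktop to the left of the nose, origin at the centre of its foot
- keys_1: bystander: bunch of keys with a red tag, 84x118x8 mm, loose on the worktop to the right of the carousel, origin at the centre of its underside
- sauce_cup_3: bystander: black sauce cup, 51 mm diameter, 29 mm high, loose on the worktop to the left of the carousel, origin at the centre of its foot
- cutlery_sleeve_3: bystander: white paper cutlery sleeve, 24x150x9 mm, loose on the worktop to the right of the nose, origin at the centre of its underside
There are look-alikes about, which are no part of the job. There is more than one size of the sauce_bottle; the job needs the smallest.

How it is judged (in metres and radians):
On the way, in this order (a step that is already met when the one before it is completed fails the run):
1. the red bottle is turned to the front, in line with the bolt (within 10 mm), while the bolt is still out of the notch (x of red_bottle in the frame of plinth below -0.04 m and y of red_bottle in the frame of plinth between -0.01 and 0.01 m and value of joint bolt below 0.012 m), for 0.2 s.
2. the bolt is pushed fully home (value of joint bolt above 0.0175 m), for 0.2 s.
At the end, for the whole second after the job is handed in: the red bottle stands upright and at rest in its pocket at the front of the carousel, within 10 mm of the bolt's line; the bolt is home (joint over 0.0175 m) in the notch; the other three things are still in their pockets (within 80 mm of the axis), the shaker upright (x of red_bottle in the frame of plinth below -0.04 m and y of red_bottle in the frame of plinth between -0.01 and 0.01 m and value of joint bolt above 0.0175 m and angle between each of sauce_bottle, salt_shaker's own z axis and vertical below 0.15 rad and linear speed of sauce_bottle below 0.02 m/s and horizontal distance between sauce_bottle and hub below 0.072 m and horizontal distance between each of salt_shaker, sauce_cup_1, sachet_1 and hub below 0.08 m); the robot touches nothing.
It fails at once if the robot presses on something that stands on the carousel (over 2 N) (contact force between any of the arm, the fingers and sauce_bottle above 2 N or contact force between any of the arm, the fingers and salt_shaker above 2 N or contact force between any of the arm, the fingers and sauce_cup_1 above 2 N or contact force between any of the arm, the fingers and sachet_1 above 2 N).
It fails at once if something on the carousel is tipped or lifted (angle between any of sauce_bottle, salt_shaker's own z axis and vertical above 0.4 rad or height (world z) of any of sauce_bottle, salt_shaker, sauce_cup_1, sachet_1 above 0.05 m).
It fails at once if a thing beside the carousel is moved more than 20 mm (distance of any of desk_bell, keys_1, sauce_cup_3, cutlery_sleeve_3 from where it was at the start of the episode above 0.02 m).
It also fails if it takes over 64 s, if anything falls off the work surface, if the arm or the gripper's body presses on something with over 40 N, if the wrist force passes 120 N, or if a joint passes its speed limit or range.

### The arm

A 6-joint arm with a two-finger parallel gripper is mounted at the origin on a cart in front of the work surface, level with it; the furniture and walls round the work are solid. World frame = base frame: x ahead of the robot, y to its left, z up, the work surface at z = 0. Lengths are in mm, angles in rad, forces in N, time in s.
With the tool pointing down it reaches from about 375 to 825 mm from the base axis. Payload 5.5 kg.
Tool frame: the origin (TCP) lies on the centre line of the jaws, within the pads' length; the fingertips stand 11 mm ahead of it and the grasp point (between the pads) lies 8 mm behind it; z points along the fingers, y is the line along which they close (so a half turn about z gives the same grasp; the last joint's range is limited). The gripper opens to 85 mm and grips with 20 to 120 N. Pads are 22 mm wide; open, the fingers measure 114 mm over their backs; the gripper's body (76 mm by 85 mm) begins 54 mm behind the grasp point. The pads swing forward as they close: fully open they stand 13 mm farther back than shut.
Start: joints at [-1.127, 0.314, -0.047, 1.21, 0, 1.571], TCP at [257.621, -541.873, 242.299] pointing down, gripper open.
Joint ranges: [-2.67, 2.67], [-0.69, 1.73], [-1.03, 1.25], [-2.08, 2.16], [-1.42, 1.45], [-3.14, 3.14]. Speed limits (rad/s): [2.39, 2.39, 3.01, 3.14, 3.14, 3.14].

### API

Orientations are given as a unit quaternion [w, x, y, z].
In Python, from plant import ctrl gives the robot as it stands. The module is installed in compiled form; this text tells all that it offers.
- The arm moves only by the shell command python3 -m jog 'ROWS'. ROWS is JSON, a list of rows, each an object of numbers: "dx", "dy", "dz": the shift along the tool's x, y, z in mm; "rx", "ry", "rz": the turn, a rotation vector about the tool's x, y, z in degrees; "hand": the closure, from 0 (fully open) to 1 (shut). In form: [{"dx": .., "dy": .., "dz": .., "rx": .., "ry": .., "rz": .., "hand": ..}, ...]. A call has 1 to 8 rows; each row shifts and turns the commanded pose from where the row before left it, along the tool's axes as they then stand; what a row does not reach is not made up. A row lasts 1/8 s, in which the tool goes at most 62.5 mm and 10.7 degrees, less where a joint would pass 70% of its speed; a pose out of reach is approached as far as the arm can. A call is refused whole if a number of a shift passes 62.5 or a number of a turn 10.7, either way. A call with a gripper value outside its range is refused whole. The fingers move at their own pace and stop on an object; the grip force is fixed at half the most. Time passes only in rows, so rows that do not move let the fingers close. It gives the time, the measured TCP pose, the force, the opening and the grip force at its end, in the units of the state.
- ctrl.sense(): the state, without advancing time (a new reading comes with each control period).
- ctrl.camera(name): name is "scene" or "top" or "wrist"; returns the picture (400x640x3 uint8, red, green, blue); there is no depth.
- ctrl.calibration(name): a dict with "fx", "fy", "cx", "cy" (pixels), "k1" (the pictures are not rectified: a ray, as slopes to the right and down, at radius r is drawn at 1 + k1 r^2 times it, then the intrinsics apply), "position" and "rotation" of the camera in the world; the wrist camera has in their place "hand_eye" (4x4, takes a point from camera to tool coordinates, whose origin is the TCP and whose axes are the flange's). Camera axes: x right, y down, z forward; pixel columns grow to the right and rows downward; lengths in mm; the calibration is good to about 2 mm. A picture is of the moment at which its call begins: read the wrist's pose just before it. calibration takes no time and is no camera call.
- ctrl.hand_in(): hands the job in; it is judged then, once.
Trained networks look in the newest picture that a camera, given by its name, has taken for a name from the list of things; names that differ only in an ending like _2 or _b are one class to them, and where a whole thing is asked for, a point or a joint stands for the part that bears it (a point fixed in the world has none). Each returns a list of dicts, best first, with "score" (0 to 1); they miss things now and then, are a little off and sometimes report something else, mostly with a low value. They report only what shows in the picture. A call takes as long as a camera call. They do not tell look-alikes from the thing itself.
- ctrl.search_frame(camera, target): "position" ([x, y, z] in mm, in the coordinates of the camera as it stood for that picture, good to about 4 mm: the middle of the surface that is visible of it).
- ctrl.spot_point(camera, target): "position" ([x, y, z] in mm, in the coordinates of the camera as it stood for that picture, good to about 4 mm: a listed point, or the origin of a listed thing).
The state is a dict: "clock": time; "joint_pos": joint angles; "joint_vel": joint speeds; "tau": joint torques, N m; "eef_pos": TCP position; "tcp_rot": TCP orientation; "force": force on the tool from outside, world axes, zero at the start; "moment": the same for the moment, N m; "opening": finger opening in mm; "gripper_force": force on a finger pad.
Only numpy, scipy, OpenCV 4.12 (cv2) and the standard library are available. Lean on these libraries where they do the work, as an engineer would, in place of code of your own. Each camera call takes 0.05 s, during which the arm holds its last target. There are 200 camera calls.

## Working session

There is one attempt and no reset: what is moved stays moved. The work goes in short steps, Python scripts to look and compute and a shell command to move; the robot and the scene stay as the last step left them, time stands still between calls to the robot, and variables do not carry over. Pictures are saved under pics/ and viewed, at most 10 in all, crops included, and the job is handed in when it is done.

```bash
mkdir -p pics; cat > h.py <<'E'
import numpy as np, cv2
from scipy.spatial.transform import Rotation as R
from plant import ctrl
def pose():
    s=ctrl.sense(); q=s["tcp_rot"]; return np.array(s["eef_pos"]), R.from_quat([q[1],q[2],q[3],q[0]]).as_matrix()
def cam(n):
    c=ctrl.calibration(n)
    if n!="wrist":
        r=np.array(c["rotation"],float)
        if r.size==4: r=R.from_quat([r[1],r[2],r[3],r[0]]).as_matrix()
        return c,np.array(c["position"]),r
    p,M=pose(); H=np.array(c["hand_eye"]); return c,p+M@H[:3,3],M@H[:3,:3]
def find(n,t,f="spot_point",k=3):
    c,p,r=cam(n)
    return [(round(d["score"],2),np.round(p+r@np.array(d["position"]),0).tolist()) for d in getattr(ctrl,f)(n,t)[:k]]
def pix(n,P):
    c,p,r=cam(n); v=r.T@(np.array(P)-p); a=v[:2]/v[2]; a=a*(1+c["k1"]*(a@a)); return (int(c["fx"]*a[0]+c["cx"]),int(c["fy"]*a[1]+c["cy"]))
def snap(n,f):
    im=ctrl.camera(n); cv2.imwrite("pics/"+f,im[:,:,::-1]); return im
E
python3 - <<'E'
from h import *
for n in("top","scene"):
    snap(n,n+"1.png")
    print(n,ctrl.calibration(n)["position"])
    for t in "plinth hub peg0 peg1 peg2 peg3 red_bottle bolt_tab desk_bell keys_1 sauce_cup_3 cutlery_sleeve_3 salt_shaker".split(): print(t,find(n,t))
print(ctrl.sense())
E
```

```text
top [ 414.97255832  -30.00153207 1200.32141704]
plinth [(0.35, [667.0, 116.0, -5.0])]
hub []
peg0 [(0.94, [770.0, -41.0, 49.0]), (0.72, [532.0, -103.0, 51.0]), (0.69, [676.0, -188.0, 48.0])]
peg1 [(0.94, [770.0, -41.0, 49.0]), (0.72, [532.0, -103.0, 51.0]), (0.69, [676.0, -188.0, 48.0])]
peg2 [(0.94, [770.0, -41.0, 49.0]), (0.72, [532.0, -103.0, 51.0]), (0.69, [676.0, -188.0, 48.0])]
peg3 [(0.94, [770.0, -41.0, 49.0]), (0.72, [532.0, -103.0, 51.0]), (0.69, [676.0, -188.0, 48.0])]
red_bottle [(0.82, [394.0, 58.0, 112.0]), (0.59, [621.0, -121.0, 119.0]), (0.56, [392.0, -316.0, 115.0])]
bolt_tab [(0.66, [677.0, -19.0, 31.0]), (0.63, [477.0, -74.0, 58.0])]
desk_bell [(0.71, [525.0, 96.0, -2.0]), (0.43, [477.0, -76.0, 56.0])]
keys_1 []
sauce_cup_3 [(0.8, [667.0, 117.0, -4.0]), (0.71, [697.0, -95.0, 32.0])]
cutlery_sleeve_3 [(0.96, [476.0, -208.0, -1.0]), (0.38, [602.0, -44.0, 33.0])]
salt_shaker [(0.6, [604.0, -45.0, 34.0]), (0.31, [624.0, -121.0, 122.0])]
scene [209.43734558 515.08386995 859.97201588]
plinth []
hub [(0.77, [647.0, -67.0, 30.0]), (0.58, [769.0, -40.0, 52.0])]
peg0 [(0.79,
[... 734 characters left out ...]
ck': 1.4, 'joint_pos': array([-1.12699757e+00,  3.13512283e-01, -4.70710207e-02,  1.21018980e+00,
        2.41979143e-05,  1.57082435e+00]), 'joint_vel': array([ 0.00051261, -0.00144798,  0.00031347, -0.00039766, -0.00044674,
        0.00070223]), 'tau': array([ 5.05496462e-05, -5.39453852e+01,  3.40045989e+01,  1.62718956e-03,
       -8.42141844e-05, -1.12732403e-05]), 'eef_pos': array([ 257.63759002, -541.88683161,  242.30485033]), 'tcp_rot': array([8.66516141e-06, 9.75484271e-01, 2.20069164e-01, 1.43582196e-05]), 'force': array([-0.11532304, -0.24386103,  0.49033541]), 'moment': array([ 5.52346195e-05, -2.84313961e-02,  6.16389106e-03]), 'gripper_force': 0.0, 'opening': 85.75215859382311}
```

View pics/top1.png

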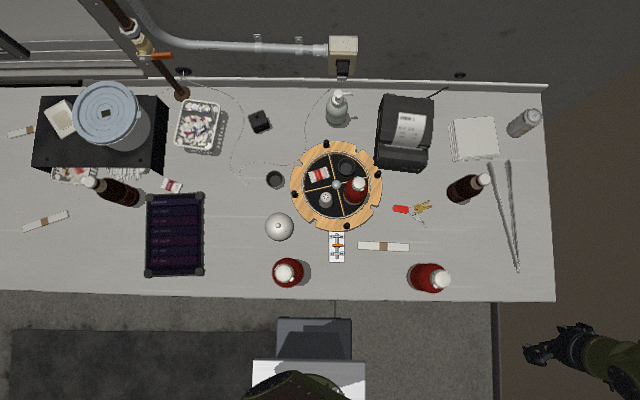

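View pics/scene1.png

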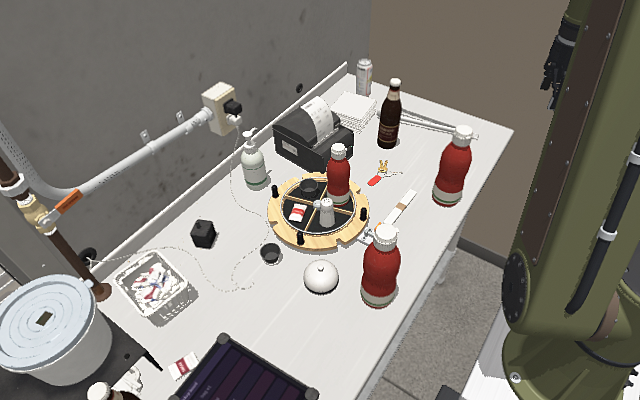

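```bash
python3 - <<'E'
from h import *
for P in ([477,-75,58],[649,-71,30],[530,-101,50],[770,-40,50],[620,52,50],[676,-188,50],[620,-120,120],[396,57,115],[391,-313,116]): print(P,pix("top",P),pix("scene",P))
E
```

```text
[477, -75, 58] (337, 244) (376, 226)
[649, -71, 30] (336, 185) (318, 205)
[530, -101, 50] (346, 225) (363, 212)
[770, -40, 50] (326, 143) (275, 189)
[620, 52, 50] (293, 193) (299, 236)
[676, -188, 50] (377, 175) (334, 170)
[620, -120, 120] (355, 189) (338, 174)
[396, 57, 115] (287, 272) (381, 266)
[391, -313, 116] (428, 277) (452, 166)
```

The top view shows the turntable centred near px (336,185), with the small red bottle in its right-front pocket (355,189) and the tab at (337,244). The two large red bottles at (287,272) and (428,277) are look-alikes. The bottle has to turn about 57° clockwise. I'll push the right-hand peg at (676,-188) from its far side, which keeps clear of everything standing on the carousel. First I'll look from close by.

```bash
python3 -m jog '[{"dz":-50,"hand":1},{"dz":-50,"hand":1},{"dz":-50,"hand":1}]' ; python3 -m jog '[{"dx":53.5,"dy":-24.6,"hand":1},{"dx":53.5,"dy":-24.6,"hand":1},{"dx":53.5,"dy":-24.6,"hand":1},{"dx":53.5,"dy":-24.6,"hand":1},{"dx":53.5,"dy":-24.6,"hand":1},{"dx":53.5,"dy":-24.6,"hand":1},{"dx":53.5,"dy":-24.6,"hand":1},{"dx":53.5,"dy":-24.6,"hand":1}]'
python3 - <<'E'
from h import *
snap("wrist","w1.png"); print(cam("wrist")[1:])
for t in "plinth hub peg0 red_bottle bolt_tab".split(): print(t,find("wrist",t,k=4))
print(pose())
for P in ([649,-70,30],[471,-75,58]): print(pix("wrist",P))
E
```

```text
(array([ 333.19207874, -505.67450076,  373.60475491]), array([[ 4.28917303e-01, -8.53006924e-01, -2.97336737e-01],
       [-9.03343588e-01, -4.05219470e-01, -1.40597098e-01],
       [-5.56336751e-04,  3.28901763e-01, -9.44363977e-01]]))
plinth []
hub []
peg0 []
red_bottle []
bolt_tab []
(array([ 257.64346392, -541.88012731,  242.30226152]), array([[ 9.03109401e-01,  4.29410538e-01,  1.07113101e-05],
       [ 4.29410538e-01, -9.03109400e-01, -3.07275078e-05],
       [-3.52123083e-06,  3.23498506e-05, -9.99999999e-01]]))
(-171, -863)
(-213, -437)schema error: expected keys dx, dy, dz, rx, ry, rz, hand
schema error: expected keys dx, dy, dz, rx, ry, rz, hand
```

View pics/w1.png

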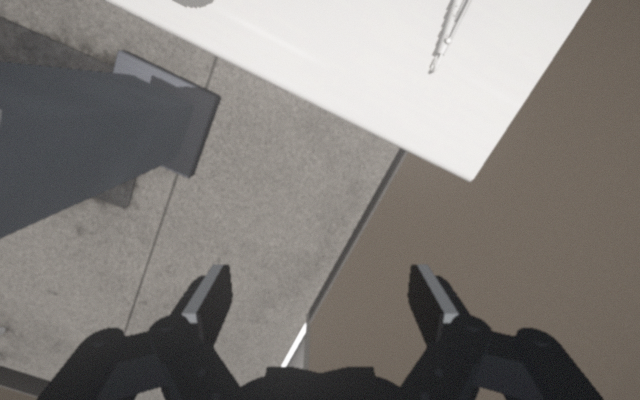

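The rows were refused because every key is required, so the arm hasn't moved. This wrist picture shows only the table corner and the fingers, with no carousel. I'll repeat the moves with all the keys.

```bash
python3 -m jog '[{"dx":0,"dy":0,"dz":-50,"rx":0,"ry":0,"rz":0,"hand":1},{"dx":0,"dy":0,"dz":-50,"rx":0,"ry":0,"rz":0,"hand":1},{"dx":0,"dy":0,"dz":-50,"rx":0,"ry":0,"rz":0,"hand":1}]' ; python3 -m jog '[{"dx":53.5,"dy":-24.6,"dz":0,"rx":0,"ry":0,"rz":0,"hand":1},{"dx":53.5,"dy":-24.6,"dz":0,"rx":0,"ry":0,"rz":0,"hand":1},{"dx":53.5,"dy":-24.6,"dz":0,"rx":0,"ry":0,"rz":0,"hand":1},{"dx":53.5,"dy":-24.6,"dz":0,"rx":0,"ry":0,"rz":0,"hand":1},{"dx":53.5,"dy":-24.6,"dz":0,"rx":0,"ry":0,"rz":0,"hand":1},{"dx":53.5,"dy":-24.6,"dz":0,"rx":0,"ry":0,"rz":0,"hand":1},{"dx":53.5,"dy":-24.6,"dz":0,"rx":0,"ry":0,"rz":0,"hand":1},{"dx":53.5,"dy":-24.6,"dz":0,"rx":0,"ry":0,"rz":0,"hand":1}]'
python3 - <<'E'
from h import *
snap("wrist","w2.png"); print(cam("wrist")[1:])
for t in "plinth hub peg0 red_bottle bolt_tab".split(): print(t,find("wrist",t,k=4))
print(pose()[0])
for P in ([649,-70,30],[471,-75,58]): print(pix("wrist",P))
E
```

```text
clock: 2.08
eef_pos: [257.5, -541.6, 393.9]
tcp_rot: [0.0, 0.975, 0.22, 0.0]
force: [-0.2, 0.2, 1.1]
opening: 32.1
gripper_force: 0.0
clock: 3.08
eef_pos: [560.7, -178.7, 392.5]
tcp_rot: [0.0, 0.975, 0.22, 0.0]
force: [0.4, -0.5, 0.2]
opening: -0.2
gripper_force: 0.0
(array([ 639.62595883, -137.04872451,  523.17095982]), array([[ 0.43374729, -0.85156816, -0.29444008],
       [-0.90102666, -0.41130022, -0.13777915],
       [-0.00377493,  0.32505969, -0.94568597]]))
plinth []
hub [(0.73, [648.0, -63.0, 30.0]), (0.3, [481.0, -207.0, -3.0])]
peg0 [(0.91, [532.0, -98.0, 51.0]), (0.66, [681.0, -187.0, 47.0]), (0.62, [615.0, 53.0, 52.0])]
red_bottle [(0.83, [391.0, -315.0, 114.0]), (0.77, [396.0, 55.0, 117.0])]
bolt_tab [(0.54, [468.0, -77.0, 58.0])]
[ 559.1977042  -180.94503536  392.32832932]
(277, 60)
(232, 174)
```

View pics/w2.png

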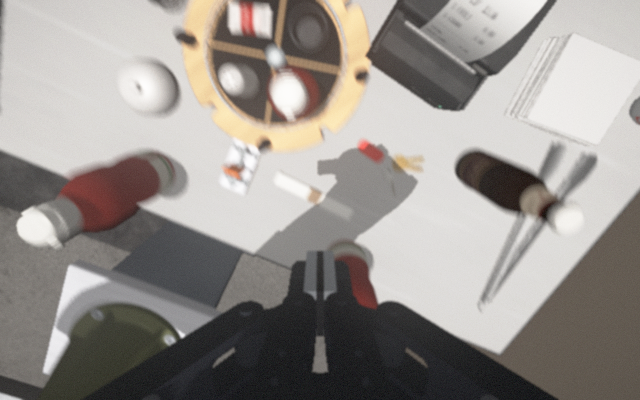

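The view is blurred by motion, but it confirms the hub, the pegs and the tab (orange at px (232,172), predicted at (232,174)). Next I'll move above the far side of the right-hand peg.

```bash
python3 -m jog '[{"dx":43,"dy":22,"dz":0,"rx":0,"ry":0,"rz":0,"hand":1},{"dx":43,"dy":22,"dz":0,"rx":0,"ry":0,"rz":0,"hand":1},{"dx":43,"dy":22,"dz":0,"rx":0,"ry":0,"rz":0,"hand":1},{"dx":0,"dy":0,"dz":60,"rx":0,"ry":0,"rz":0,"hand":1},{"dx":0,"dy":0,"dz":60,"rx":0,"ry":0,"rz":0,"hand":1},{"dx":0,"dy":0,"dz":60,"rx":0,"ry":0,"rz":0,"hand":1},{"dx":0,"dy":0,"dz":40,"rx":0,"ry":0,"rz":0,"hand":1},{"dx":0,"dy":0,"dz":0,"rx":0,"ry":0,"rz":0,"hand":1}]'
python3 - <<'E'
from h import *
im=snap("wrist","w3.png"); print(pose()[0])
for t in "hub peg0 bolt_tab".split(): print(t,find("wrist",t,k=4))
snap("top","t3.png");snap("scene","s3.png")
for n in("top","scene"):
  for t in "hub peg0 red_bottle bolt_tab".split(): print(n,t,find(n,t,k=4))
E
```

```text
clock: 4.38
eef_pos: [701.0, -185.7, 168.5]
tcp_rot: [-0.002, 0.976, 0.219, -0.003]
force: [-0.8, 0.5, 0.4]
opening: -0.0
gripper_force: 0.0
[ 703.00871936 -185.89706196  171.80874262]
hub [(0.82, [649.0, -70.0, 35.0])]
peg0 [(0.6, [622.0, 49.0, 56.0]), (0.58, [684.0, -191.0, 50.0])]
bolt_tab []
top hub [(0.65, [651.0, -65.0, 31.0])]
top peg0 [(0.94, [530.0, -101.0, 48.0]), (0.7, [770.0, -41.0, 46.0]), (0.57, [619.0, 49.0, 44.0])]
top red_bottle [(0.61, [624.0, -121.0, 119.0]), (0.55, [395.0, 53.0, 113.0])]
top bolt_tab [(0.55, [478.0, -73.0, 59.0])]
scene hub [(0.98, [649.0, -67.0, 26.0])]
scene peg0 [(0.95, [769.0, -35.0, 49.0]), (0.8, [529.0, -97.0, 48.0]), (0.67, [617.0, 50.0, 47.0]), (0.65, [684.0, -190.0, 50.0])]
scene red_bottle [(0.68, [619.0, -118.0, 119.0]), (0.59, [400.0, 59.0, 112.0]), (0.57, [390.0, -312.0, 114.0])]
scene bolt_tab [(0.69, [650.0, -68.0, 30.0]), (0.55, [473.0, -73.0, 58.0]), (0.49, [619.0, -121.0, 31.0])]
```

View pics/w3.png

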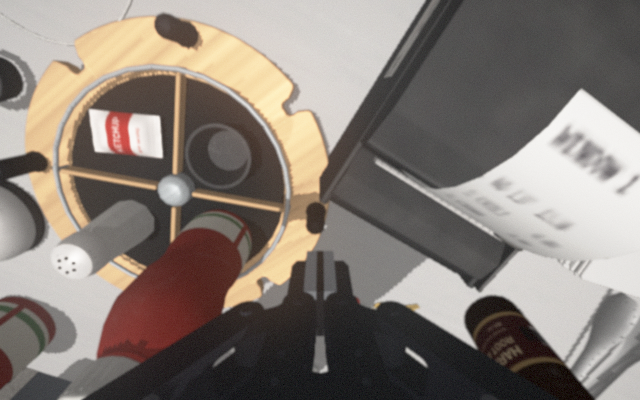

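```bash
python3 - <<'E'
from h import *
p,M=pose()
im=cv2.imread("pics/w3.png")
for z in (170,140,100,80,59,48): print(z,pix("wrist",[p[0],p[1],z]))
for P in ([678,-189,50],[678,-189,70]):print(pix("wrist",P))
# footprint at z=60 of fingers
c=[p+M@np.array([a,b,0]) for a,b in((-12,-16),(12,-16),(12,16),(-12,16))]
pts=np.array([pix("wrist",[q[0],q[1],55]) for q in c]);cv2.polylines(im,[pts],True,(0,255,0),1)
t=cv2.imread("pics/t3.png"); 
for q in c: cv2.circle(t,pix("top",[q[0],q[1],55]),0,(0,255,0),-1)
t=cv2.resize(t[90:250,270:450],None,fx=3,fy=3,interpolation=cv2.INTER_CUBIC)
a=im[100:400,200:640]; a=cv2.resize(a,(540,368))
cv2.imwrite("pics/m3.png",np.vstack([t,a])[:,:])
E
python3 -c "
import cv2;a=cv2.imread('pics/m3.png');print(a.shape);cv2.imwrite('pics/m3.png',cv2.resize(a,None,fx=.7,fy=.7))"
```

```text
170 (320, 273)
140 (320, 245)
100 (320, 219)
80 (320, 209)
59 (320, 200)
48 (320, 196)
(311, 224)
(311, 234)
(848, 540, 3)
```

View pics/m3.png

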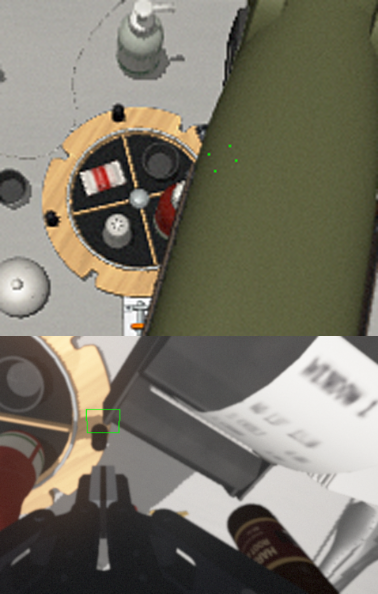

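The right peg won't do: the printer stands hard by the rim, next to my finger footprint. I'll use the left peg at (620,51) instead and push it round the back, with the same yaw. I'll rise, cross over and look.

```bash
python3 -m jog '[{"dx":0,"dy":0,"dz":-50,"rx":0,"ry":0,"rz":0,"hand":1},{"dx":0,"dy":0,"dz":-50,"rx":0,"ry":0,"rz":0,"hand":1},{"dx":0,"dy":0,"dz":-60,"rx":0,"ry":0,"rz":0,"hand":1},{"dx":0,"dy":-51,"dz":0,"rx":0,"ry":0,"rz":0,"hand":1},{"dx":0,"dy":-51,"dz":0,"rx":0,"ry":0,"rz":0,"hand":1},{"dx":0,"dy":-51,"dz":0,"rx":0,"ry":0,"rz":0,"hand":1},{"dx":0,"dy":-51,"dz":0,"rx":0,"ry":0,"rz":0,"hand":1},{"dx":0,"dy":-51,"dz":0,"rx":0,"ry":0,"rz":0,"hand":1}]'
python3 -m jog '[{"dx":0,"dy":0,"dz":60,"rx":0,"ry":0,"rz":0,"hand":1},{"dx":0,"dy":0,"dz":40,"rx":0,"ry":0,"rz":0,"hand":1},{"dx":0,"dy":0,"dz":0,"rx":0,"ry":0,"rz":0,"hand":1},{"dx":0,"dy":0,"dz":0,"rx":0,"ry":0,"rz":0,"hand":1}]'
python3 - <<'E'
from h import *
print(pose(),ctrl.sense()["joint_pos"])
a=snap("scene","s4.png");
for t in ("hub","peg0","bolt_tab"):print(find("scene",t))
b=snap("wrist","w4.png")
for t in ("hub","peg0","bolt_tab"):print(find("wrist",t))
cv2.imwrite("pics/m4.png",cv2.resize(np.vstack([a,b])[:,:,::-1],None,fx=.75,fy=.75))
E
```

```text
clock: 6.08
eef_pos: [594.1, 47.1, 332.4]
tcp_rot: [-0.0, 0.975, 0.22, 0.0]
force: [0.9, 0.1, 0.2]
opening: -0.1
gripper_force: 0.0
clock: 6.58
eef_pos: [595.9, 45.7, 234.0]
tcp_rot: [0.0, 0.976, 0.22, 0.001]
force: [0.2, 0.7, 1.0]
opening: 0.2
gripper_force: 0.0
(array([595.8704423 ,  45.69828579, 234.01243762]), array([[ 9.03202318e-01,  4.29211267e-01,  1.80577926e-03],
       [ 4.29211708e-01, -9.03203900e-01,  1.55797216e-04],
       [ 1.69785679e-03,  6.34345193e-04, -9.99998357e-01]])) [ 7.65325717e-02  3.10626230e-01 -6.99324946e-02  1.18842520e+00
  1.72751108e-05  2.77450527e+00]
[(0.79, [647.0, -67.0, 31.0])]
[(0.91, [617.0, 47.0, 49.0]), (0.78, [529.0, -100.0, 48.0]), (0.73, [770.0, -37.0, 49.0])]
[(0.6, [471.0, -73.0, 57.0])]
[(0.74, [646.0, -71.0, 31.0])]
[(0.88, [769.0, -36.0, 45.0]), (0.71, [679.0, -189.0, 46.0]), (0.57, [615.0, 49.0, 50.0])]
[(0.8, [470.0, -72.0, 57.0])]
```

View pics/m4.png

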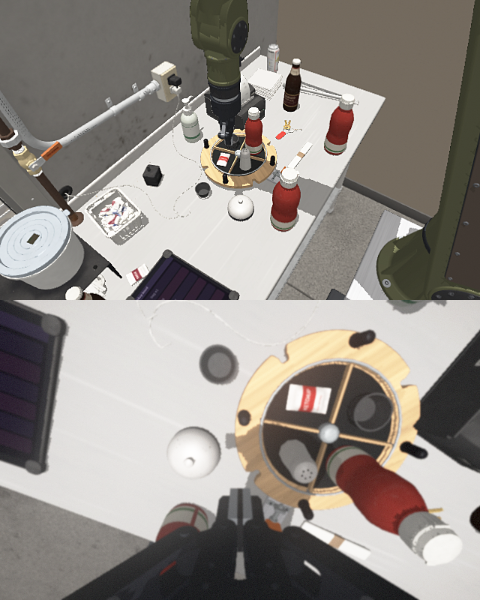

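The scene view shows the arm well clear above everything. The wrist view shows the left peg at about px (243,418), just ahead of the fingers. Joint 6 would run out of range if the yaw followed the push like this. So I'll turn the hand 90° (camera outward), push with a finger's back, and then step back 10 mm and descend.

```bash
python3 -m jog '[{"dx":0,"dy":0,"dz":0,"rx":0,"ry":0,"rz":-10,"hand":1},{"dx":0,"dy":0,"dz":0,"rx":0,"ry":0,"rz":-10,"hand":1},{"dx":0,"dy":0,"dz":0,"rx":0,"ry":0,"rz":-10,"hand":1},{"dx":0,"dy":0,"dz":0,"rx":0,"ry":0,"rz":-10,"hand":1},{"dx":0,"dy":0,"dz":0,"rx":0,"ry":0,"rz":-10,"hand":1},{"dx":0,"dy":0,"dz":0,"rx":0,"ry":0,"rz":-10,"hand":1},{"dx":0,"dy":0,"dz":0,"rx":0,"ry":0,"rz":-10,"hand":1},{"dx":0,"dy":0,"dz":0,"rx":0,"ry":0,"rz":-10,"hand":1}]'
python3 -m jog '[{"dx":0,"dy":0,"dz":0,"rx":0,"ry":0,"rz":-10,"hand":1},{"dx":-2,"dy":-10,"dz":0,"rx":0,"ry":0,"rz":0,"hand":1},{"dx":0,"dy":0,"dz":50,"rx":0,"ry":0,"rz":0,"hand":1},{"dx":0,"dy":0,"dz":50,"rx":0,"ry":0,"rz":0,"hand":1},{"dx":0,"dy":0,"dz":0,"rx":0,"ry":0,"rz":0,"hand":1},{"dx":0,"dy":0,"dz":0,"rx":0,"ry":0,"rz":0,"hand":1}]'
python3 - <<'E'
from h import *
p,M=pose();print(p,M[:,0])
ctrl.camera("wrist")
for t in ("hub","peg0"):print(find("wrist",t))
E
```

```text
clock: 7.98
eef_pos: [595.1, 45.7, 232.4]
tcp_rot: [0.0, 0.604, 0.797, 0.0]
force: [0.4, 0.1, 0.2]
opening: 0.4
gripper_force: 0.0
clock: 8.72
eef_pos: [587.5, 39.5, 134.0]
tcp_rot: [0.001, 0.535, 0.845, 0.0]
force: [0.2, 0.8, 0.8]
opening: -0.0
gripper_force: 0.0
[587.52443508  39.46453983 134.03733697] [-4.27975912e-01  9.03789940e-01 -6.03060988e-04]
[(0.58, [646.0, -68.0, 30.0])]
[(0.82, [535.0, -98.0, 49.0]), (0.75, [617.0, 49.0, 52.0])]
```

```bash
python3 -m jog '[{"dx":0,"dy":0,"dz":40,"rx":0,"ry":0,"rz":0,"hand":1},{"dx":0,"dy":0,"dz":35,"rx":0,"ry":0,"rz":0,"hand":1},{"dx":0,"dy":0,"dz":0,"rx":0,"ry":0,"rz":0,"hand":1},{"dx":-0.5,"dy":6,"dz":0,"rx":0,"ry":0,"rz":0,"hand":1},{"dx":-0.5,"dy":8,"dz":0,"rx":0,"ry":0,"rz":4,"hand":1},{"dx":-0.5,"dy":8,"dz":0,"rx":0,"ry":0,"rz":4,"hand":1},{"dx":-0.4,"dy":8,"dz":0,"rx":0,"ry":0,"rz":4,"hand":1},{"dx":0,"dy":0,"dz":0,"rx":0,"ry":0,"rz":0,"hand":1}]'
python3 - <<'E'
from h import *
p,M=pose();print(p,M[:,0],p[:2]-[648,-69])
for n in("wrist","scene"):
  ctrl.camera(n)
  for t in ("hub","peg0","red_bottle"):print(find(n,t,k=5))
E
```

```text
clock: 9.88
eef_pos: [617.7, 49.6, 59.6]
tcp_rot: [0.002, 0.619, 0.785, 0.001]
force: [0.5, -0.6, -0.8]
opening: -0.1
gripper_force: 0.0
[617.73620885  49.58581195  59.58570219] [-2.33097485e-01  9.72453162e-01 -6.39890161e-04] [-30.26379115 118.58581195]
[(0.6, [531.0, 94.0, 1.0])]
[(0.73, [638.0, 51.0, 52.0])]
[]
[(0.95, [648.0, -67.0, 31.0]), (0.54, [525.0, -77.0, 48.0])]
[(0.95, [662.0, -192.0, 52.0]), (0.8, [637.0, 54.0, 50.0]), (0.79, [526.0, -77.0, 48.0]), (0.72, [774.0, -56.0, 51.0])]
[(0.97, [610.0, -111.0, 116.0]), (0.83, [387.0, -311.0, 115.0]), (0.81, [398.0, 59.0, 115.0]), (0.2, [471.0, -74.0, 57.0])]
```

```bash
python3 -m jog '[{"dx":0,"dy":9,"dz":0,"rx":0,"ry":0,"rz":4.5,"hand":1},{"dx":-0.2,"dy":9.6,"dz":0,"rx":0,"ry":0,"rz":4.5,"hand":1},{"dx":-0.3,"dy":9.7,"dz":0,"rx":0,"ry":0,"rz":4.5,"hand":1},{"dx":-0.3,"dy":9.7,"dz":0,"rx":0,"ry":0,"rz":4.5,"hand":1},{"dx":-0.4,"dy":9.7,"dz":0,"rx":0,"ry":0,"rz":4.5,"hand":1},{"dx":-0.4,"dy":9.7,"dz":0,"rx":0,"ry":0,"rz":4.5,"hand":1},{"dx":-0.4,"dy":9.7,"dz":0,"rx":0,"ry":0,"rz":4.5,"hand":1},{"dx":-0.4,"dy":6,"dz":0,"rx":0,"ry":0,"rz":3,"hand":1}]'
python3 - <<'E'
from h import *
p,M=pose();d=p[:2]-[648,-69];print(p,M[:,0],np.hypot(*d),np.degrees(np.arctan2(d[1],d[0])),ctrl.sense()["force"])
for n in("scene","scene","top"):
  ctrl.camera(n)
  for t in ("hub","peg0","red_bottle","bolt_tab"):print(n,t,find(n,t,k=5))
E
```

```text
clock: 11.28
eef_pos: [687.1, 44.9, 57.1]
tcp_rot: [-0.0, 0.825, 0.565, -0.0]
force: [-1.3, 0.6, 0.3]
opening: -0.0
gripper_force: 0.5
[687.06810917  44.88019666  57.08026266] [3.61056977e-01 9.32543695e-01 3.40682135e-04] 120.39525050735774 71.06478987547871 [-1.28827663  0.61656185  0.34787989]
scene hub [(0.79, [649.0, -68.0, 29.0]), (0.62, [594.0, -84.0, 117.0])]
scene peg0 [(0.91, [539.0, -9.0, 50.0]), (0.78, [596.0, -181.0, 49.0]), (0.66, [707.0, 41.0, 48.0]), (0.29, [474.0, -73.0, 56.0]), (0.16, [647.0, -69.0, 29.0])]
scene red_bottle [(0.93, [389.0, -314.0, 115.0]), (0.83, [593.0, -87.0, 118.0]), (0.68, [398.0, 58.0, 115.0]), (0.39, [667.0, -123.0, 30.0]), (0.25, [577.0, -294.0, -6.0])]
scene bolt_tab [(0.4, [473.0, -74.0, 57.0])]
scene hub [(0.82, [649.0, -66.0, 26.0])]
scene peg0 [(0.84, [710.0, 38.0, 50.0]), (0.78, [593.0, -180.0, 49.0]), (0.73, [762.0, -128.0, 51.0]), (0.67, [541.0, -7.0, 45.0])]
scene red_bottle [(0.86, [592.0, -86.0, 116.0]), (0.67, [400.0, 59.0, 116.0]), (0.58, [390.0, -308.0, 115.0]), (0.36, [709.0, 40.0, 48.0])]
scene bolt_tab [(0.62, [475.0, -74.0, 58.0])]
top hub [(0.65, [649.0, -68.0, 31.0])]
top peg0 [(0.94, [586.0, -179.0, 49.0]), (0.79, [760.0, -132.0, 51.0]), (0.71, [541.0, -11.0, 51.0])]
top red_bottle [(0.92, [390.0, -312.0, 116.0]), (0.72, [599.0, -83.0, 121.0]), (0.59, [703.0, -51.0, 30.0])]
top bolt_tab [(0.4, [478.0, -78.0, 61.0])]
```

```bash
python3 -m jog '[{"dx":0.3,"dy":8.8,"dz":0,"rx":0,"ry":0,"rz":4.3,"hand":1},{"dx":0,"dy":8.8,"dz":0,"rx":0,"ry":0,"rz":4.3,"hand":1},{"dx":0,"dy":6,"dz":0,"rx":0,"ry":0,"rz":3,"hand":1},{"dx":0,"dy":2,"dz":0,"rx":0,"ry":0,"rz":1,"hand":1},{"dx":0,"dy":0,"dz":0,"rx":0,"ry":0,"rz":0,"hand":1}]'
python3 - <<'E'
from h import *
p,M=pose();d=p[:2]-[648,-69];print(p,M[:,0],np.hypot(*d),np.degrees(np.arctan2(d[1],d[0])),ctrl.sense()["force"])
for n in("scene","scene","top","top"):
  a=ctrl.camera(n);cv2.imwrite("pics/%s7.png"%n,a[:,:,::-1])
  for t in ("hub","peg0","red_bottle","bolt_tab"):print(n,t,find(n,t,k=5))
E
python3 - <<'E'
import cv2,os
os.chdir('pics')
a=cv2.imread('scene7.png')[140:270,240:420];cv2.imwrite('m7.png',cv2.resize(a,None,fx=4,fy=4,interpolation=cv2.INTER_CUBIC))
E
```

```text
clock: 12.65
eef_pos: [710.2, 33.9, 57.2]
tcp_rot: [0.0, 0.881, 0.472, -0.0]
force: [-0.1, 0.7, 0.0]
opening: -0.4
gripper_force: 0.0
[710.15206981  33.91708935  57.19095466] [ 5.54016402e-01  8.32505722e-01 -2.21050022e-04] 120.22814588580985 58.87204274525151 [-0.09385997  0.66472163  0.0265141 ]
scene hub [(0.76, [649.0, -70.0, 28.0]), (0.7, [474.0, -72.0, 55.0])]
scene peg0 [(0.97, [730.0, 27.0, 49.0]), (0.96, [744.0, -147.0, 51.0]), (0.56, [556.0, 15.0, 49.0]), (0.56, [569.0, -164.0, 49.0])]
scene red_bottle [(0.87, [400.0, 57.0, 114.0]), (0.67, [592.0, -71.0, 119.0]), (0.65, [387.0, -308.0, 115.0]), (0.37, [479.0, -208.0, -1.0])]
scene bolt_tab [(0.4, [472.0, -75.0, 58.0])]
scene hub [(0.78, [649.0, -67.0, 30.0])]
scene peg0 [(0.88, [553.0, 13.0, 50.0]), (0.87, [749.0, -147.0, 49.0]), (0.73, [572.0, -162.0, 48.0]), (0.71, [725.0, 24.0, 49.0])]
scene red_bottle [(0.95, [591.0, -72.0, 120.0]), (0.29, [528.0, 97.0, -2.0])]
scene bolt_tab [(0.5, [474.0, -73.0, 56.0])]
top hub [(0.69, [651.0, -65.0, 30.0])]
top peg0 [(0.81, [564.0, -164.0, 49.0]), (0.56, [746.0, -151.0, 53.0])]
top red_bottle [(0.86, [388.0, -312.0, 116.0]), (0.57, [594.0, -73.0, 120.0])]
top bolt_tab [(0.73, [567.0, -164.0, 49.0]), (0.43, [477.0, -74.0, 58.0])]
top hub [(0.91, [651.0, -70.0, 29.0]), (0.57, [595.0, -75.0, 28.0]), (0.41, [475.0, -207.0, -1.0])]
top peg0 [(0.98, [565.0, -164.0, 51.0]), (0.74, [746.0, -152.0, 52.0])]
top red_bottle [(0.72, [593.0, -73.0, 122.0])]
top bolt_tab [(0.66, [477.0, -75.0, 59.0])]
```

View pics/m7.png

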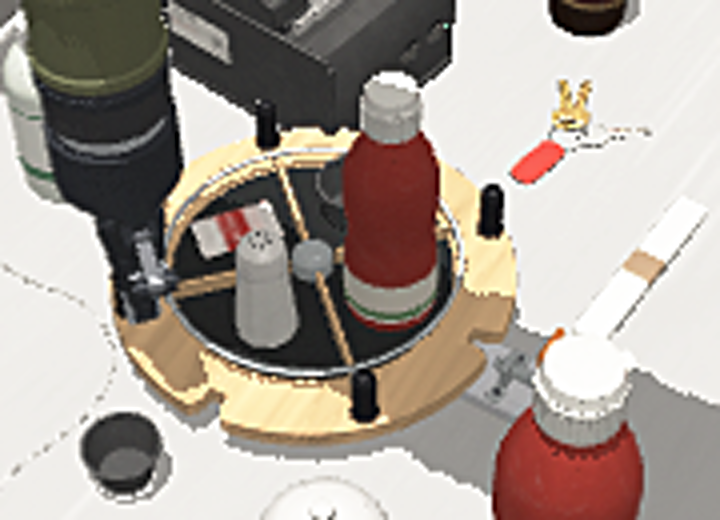

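The crop shows the red bottle almost at the front, with the fingers on the left peg. By the peg axes the pocket is at about 184.7° and the bolt line at about 181.9°, so about 2.3° remain.

```bash
python3 -m jog '[{"dx":0,"dy":1.5,"dz":0,"rx":0,"ry":0,"rz":1,"hand":1},{"dx":0,"dy":1.5,"dz":0,"rx":0,"ry":0,"rz":0,"hand":1},{"dx":0,"dy":1.5,"dz":0,"rx":0,"ry":0,"rz":0,"hand":1},{"dx":0,"dy":0,"dz":0,"rx":0,"ry":0,"rz":0,"hand":1},{"dx":0,"dy":0,"dz":0,"rx":0,"ry":0,"rz":0,"hand":1},{"dx":2,"dy":-15,"dz":0,"rx":0,"ry":0,"rz":0,"hand":1},{"dx":0,"dy":0,"dz":-60,"rx":0,"ry":0,"rz":0,"hand":1},{"dx":0,"dy":0,"dz":-60,"rx":0,"ry":0,"rz":0,"hand":1}]'
python3 -m jog '[{"dx":0,"dy":0,"dz":-60,"rx":0,"ry":0,"rz":-10,"hand":1},{"dx":0,"dy":0,"dz":-60,"rx":0,"ry":0,"rz":-10,"hand":1},{"dx":0,"dy":0,"dz":-20,"rx":0,"ry":0,"rz":-10,"hand":1},{"dx":0,"dy":0,"dz":0,"rx":0,"ry":0,"rz":-10,"hand":1},{"dx":0,"dy":0,"dz":0,"rx":0,"ry":0,"rz":-10,"hand":1},{"dx":0,"dy":0,"dz":0,"rx":0,"ry":0,"rz":-10,"hand":1},{"dx":0,"dy":0,"dz":0,"rx":0,"ry":0,"rz":-10,"hand":1},{"dx":0,"dy":0,"dz":0,"rx":0,"ry":0,"rz":-10,"hand":1}]'
python3 -m jog '[{"dx":0,"dy":0,"dz":0,"rx":0,"ry":0,"rz":-10,"hand":1},{"dx":0,"dy":0,"dz":0,"rx":0,"ry":0,"rz":-10,"hand":1},{"dx":0,"dy":0,"dz":0,"rx":0,"ry":0,"rz":-10,"hand":1},{"dx":0,"dy":0,"dz":0,"rx":0,"ry":0,"rz":-10,"hand":1},{"dx":0,"dy":0,"dz":0,"rx":0,"ry":0,"rz":-6,"hand":1},{"dx":0,"dy":0,"dz":0,"rx":0,"ry":0,"rz":0,"hand":1}]'
python3 - <<'E'
from h import *
p,M=pose();print(p,M[:,0])
for n in("scene","top"):
  ctrl.camera(n)
  for t in ("hub","peg0","red_bottle","bolt_tab"):print(n,t,find(n,t,k=5))
print("to above r=205 front:",M.T@(np.array([649,-68.5,p[2]])+205*np.array([np.cos(np.radians(181.9)),np.sin(np.radians(181.9)),0])-p))
E
```

```text
clock: 14.65
eef_pos: [701.0, 42.4, 177.7]
tcp_rot: [-0.001, 0.886, 0.465, -0.001]
force: [0.9, 0.9, -0.1]
opening: -0.3
gripper_force: 0.0
clock: 15.65
eef_pos: [702.0, 42.4, 317.2]
tcp_rot: [-0.0, 0.377, 0.926, -0.0]
force: [0.4, 0.4, -0.4]
opening: 0.4
gripper_force: 0.0
clock: 16.4
eef_pos: [702.1, 42.2, 317.3]
tcp_rot: [-0.0, -0.011, 1.0, 0.0]
force: [0.5, 0.2, -0.3]
opening: 0.0
gripper_force: 0.0
[702.12149894  42.23472684 317.263074  ] [-9.99748353e-01 -2.24300429e-02  3.51959574e-04]
scene hub [(0.77, [648.0, -65.0, 31.0]), (0.58, [591.0, -71.0, 32.0])]
scene peg0 [(0.82, [559.0, 14.0, 49.0]), (0.72, [577.0, -296.0, -5.0]), (0.68, [734.0, 22.0, 49.0]), (0.64, [739.0, -151.0, 52.0]), (0.58, [568.0, -163.0, 49.0])]
scene red_bottle [(0.98, [592.0, -72.0, 117.0]), (0.77, [388.0, -313.0, 116.0]), (0.62, [396.0, 59.0, 115.0]), (0.33, [579.0, -295.0, -5.0])]
scene bolt_tab [(0.38, [471.0, -76.0, 55.0])]
top hub [(0.57, [648.0, -66.0, 28.0])]
top peg0 [(0.98, [563.0, -159.0, 52.0]), (0.92, [743.0, -155.0, 48.0]), (0.72, [734.0, 22.0, 46.0])]
top red_bottle [(0.66, [594.0, -72.0, 120.0]), (0.58, [388.0, -315.0, 117.0])]
top bolt_tab [(0.39, [479.0, -75.0, 59.0])]
to above r=205 front: [ 2.60580104e+02 -1.11714829e+02  8.03544573e-02]
```

The pocket is now at 182.4° and the bolt line at about 182°, so they are aligned. Next I'll go outside the tab.

```bash
python3 -m jog '[{"dx":43.5,"dy":-18.6,"dz":0,"rx":0,"ry":0,"rz":0,"hand":1},{"dx":43.5,"dy":-18.6,"dz":0,"rx":0,"ry":0,"rz":0,"hand":1},{"dx":43.5,"dy":-18.6,"dz":0,"rx":0,"ry":0,"rz":0,"hand":1},{"dx":43.5,"dy":-18.6,"dz":0,"rx":0,"ry":0,"rz":0,"hand":1},{"dx":43.5,"dy":-18.6,"dz":0,"rx":0,"ry":0,"rz":0,"hand":1},{"dx":43.5,"dy":-18.6,"dz":0,"rx":0,"ry":0,"rz":0,"hand":1},{"dx":0,"dy":0,"dz":0,"rx":0,"ry":0,"rz":0,"hand":1}]'
python3 -m jog '[{"dx":0,"dy":0,"dz":60,"rx":0,"ry":0,"rz":0,"hand":1},{"dx":0,"dy":0,"dz":60,"rx":0,"ry":0,"rz":0,"hand":1},{"dx":0,"dy":0,"dz":60,"rx":0,"ry":0,"rz":0,"hand":1},{"dx":0,"dy":0,"dz":20,"rx":0,"ry":0,"rz":0,"hand":1},{"dx":0,"dy":0,"dz":0,"rx":0,"ry":0,"rz":0,"hand":1},{"dx":0,"dy":0,"dz":0,"rx":0,"ry":0,"rz":0,"hand":1}]'
python3 - <<'E'
from h import *
p,M=pose();print(p)
b=snap("wrist","w8.png")
for t in ("bolt_tab","hub"):print(find("wrist",t))
for z in(60,45):print(pix("wrist",[p[0],p[1],z]))
print(pix("wrist",[471,-74.5,68]))
a=snap("scene","s8.png")
for t in ("bolt_tab","hub"):print(find("scene",t))
a=cv2.resize(a[130:330,220:540],(640,400))
cv2.imwrite("pics/m8.png",cv2.resize(np.vstack([a,b])[:,:,::-1],None,fx=.75,fy=.75))
E
```

```text
clock: 17.77
eef_pos: [442.1, -76.8, 318.0]
tcp_rot: [0.0, -0.01, 1.0, -0.0]
force: [0.4, 0.2, -0.7]
opening: -0.1
gripper_force: 0.0
clock: 18.52
eef_pos: [445.9, -76.0, 118.4]
tcp_rot: [0.001, -0.012, 1.0, -0.0]
force: [-0.3, 0.8, 0.0]
opening: 0.3
gripper_force: 0.0
[445.85125767 -75.97577725 118.36621292]
[(0.63, [470.0, -77.0, 55.0])]
[]
(320, 230)
(320, 221)
(321, 269)
[(0.52, [473.0, -72.0, 58.0])]
[(0.6, [733.0, 24.0, 50.0]), (0.59, [649.0, -67.0, 28.0])]
```

View pics/m8.png

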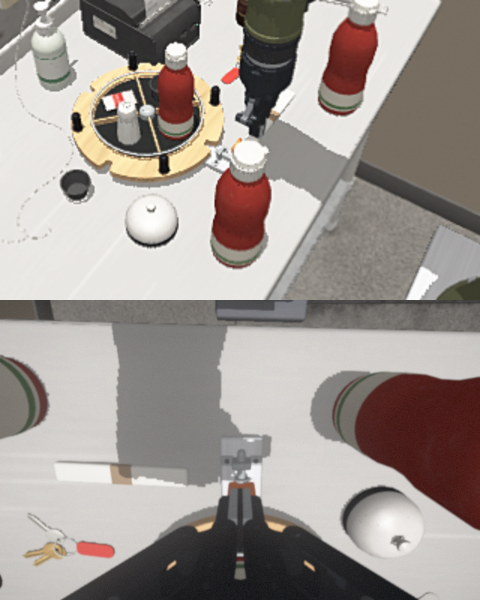

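The scene view shows the fingers over the nose, just outside the orange tab. The wrist view shows the tab on the finger line at about composite px (240,487). I'll descend and push gently.

```bash
python3 -m jog '[{"dx":0,"dy":0,"dz":32,"rx":0,"ry":0,"rz":0,"hand":1},{"dx":0,"dy":0,"dz":30,"rx":0,"ry":0,"rz":0,"hand":1},{"dx":0,"dy":0,"dz":0,"rx":0,"ry":0,"rz":0,"hand":1},{"dx":0,"dy":0,"dz":0,"rx":0,"ry":0,"rz":0,"hand":1}]'
python3 -m jog '[{"dx":-4,"dy":0,"dz":0,"rx":0,"ry":0,"rz":0,"hand":1},{"dx":-4,"dy":0,"dz":0,"rx":0,"ry":0,"rz":0,"hand":1},{"dx":-4,"dy":0,"dz":0,"rx":0,"ry":0,"rz":0,"hand":1},{"dx":-3,"dy":0,"dz":0,"rx":0,"ry":0,"rz":0,"hand":1},{"dx":-3,"dy":0,"dz":0,"rx":0,"ry":0,"rz":0,"hand":1},{"dx":-3,"dy":0,"dz":0,"rx":0,"ry":0,"rz":0,"hand":1},{"dx":-3,"dy":0,"dz":0,"rx":0,"ry":0,"rz":0,"hand":1},{"dx":0,"dy":0,"dz":0,"rx":0,"ry":0,"rz":0,"hand":1}]'
python3 - <<'E'
from h import *
print(pose()[0],ctrl.sense()["force"]); ctrl.camera("scene")
for t in ("bolt_tab","red_bottle"):print(find("scene",t))
E
```

```text
clock: 19.32
eef_pos: [445.0, -76.1, 56.3]
tcp_rot: [0.0, -0.012, 1.0, -0.0]
force: [-0.5, -0.1, -0.4]
opening: -0.2
gripper_force: 0.0
clock: 20.32
eef_pos: [468.6, -75.4, 55.2]
tcp_rot: [0.0, -0.012, 1.0, 0.0]
force: [-0.2, 0.0, -0.5]
opening: -0.4
gripper_force: 0.1
[468.62314552 -75.39799016  55.21747745] [-0.23062706  0.01115772 -0.45003101]
[(0.41, [480.0, -73.0, 56.0])]
[(0.97, [399.0, 57.0, 114.0]), (0.7, [388.0, -311.0, 115.0]), (0.65, [590.0, -71.0, 118.0])]
```

Now the last part, in small steps, watching the force.

```bash
python3 -m jog '[{"dx":-2,"dy":0,"dz":0,"rx":0,"ry":0,"rz":0,"hand":1},{"dx":-2,"dy":0,"dz":0,"rx":0,"ry":0,"rz":0,"hand":1},{"dx":-2,"dy":0,"dz":0,"rx":0,"ry":0,"rz":0,"hand":1},{"dx":0,"dy":0,"dz":0,"rx":0,"ry":0,"rz":0,"hand":1}]'
python3 -m jog '[{"dx":-2,"dy":0,"dz":0,"rx":0,"ry":0,"rz":0,"hand":1},{"dx":0,"dy":0,"dz":0,"rx":0,"ry":0,"rz":0,"hand":1}]'
python3 -m jog '[{"dx":-2,"dy":0,"dz":0,"rx":0,"ry":0,"rz":0,"hand":1},{"dx":0,"dy":0,"dz":0,"rx":0,"ry":0,"rz":0,"hand":1}]'
```

```text
clock: 20.98
eef_pos: [474.7, -75.3, 55.3]
tcp_rot: [0.0, -0.012, 1.0, 0.0]
force: [0.1, -0.4, 0.6]
opening: 0.2
gripper_force: 0.2
clock: 21.22
eef_pos: [476.5, -75.2, 55.3]
tcp_rot: [0.0, -0.012, 1.0, 0.0]
force: [-1.0, 0.1, 0.4]
opening: -0.0
gripper_force: 0.4
clock: 21.48
eef_pos: [478.5, -75.2, 55.2]
tcp_rot: [0.0, -0.012, 1.0, 0.0]
force: [-1.3, -0.8, 0.2]
opening: -0.2
gripper_force: 0.7
```

```bash
for i in 1; do :; done; python3 -m jog '[{"dx":-2,"dy":0,"dz":0,"rx":0,"ry":0,"rz":0,"hand":1},{"dx":0,"dy":0,"dz":0,"rx":0,"ry":0,"rz":0,"hand":1}]'
python3 -m jog '[{"dx":-2,"dy":0,"dz":0,"rx":0,"ry":0,"rz":0,"hand":1},{"dx":0,"dy":0,"dz":0,"rx":0,"ry":0,"rz":0,"hand":1}]'
python3 - <<'E'
from h import *
for n in("scene","scene","top"):
  ctrl.camera(n)
  for t in ("bolt_tab","red_bottle"):print(find(n,t))
E
```

```text
clock: 21.72
eef_pos: [479.2, -75.1, 55.1]
tcp_rot: [-0.001, -0.012, 1.0, -0.0]
force: [-4.2, -0.3, 4.8]
opening: 0.1
gripper_force: 2.7
clock: 21.98
eef_pos: [479.2, -75.1, 54.8]
tcp_rot: [-0.003, -0.011, 1.0, -0.0]
force: [-10.9, -0.5, 8.1]
opening: 0.4
gripper_force: 5.4
[(0.53, [493.0, -72.0, 55.0]), (0.46, [663.0, 116.0, 1.0])]
[(0.86, [397.0, 56.0, 114.0]), (0.68, [593.0, -70.0, 119.0]), (0.63, [390.0, -312.0, 117.0])]
[(0.63, [489.0, -70.0, 56.0])]
[(0.97, [384.0, -309.0, 116.0]), (0.7, [592.0, -71.0, 115.0]), (0.68, [400.0, 58.0, 115.0])]
[]
[(0.85, [396.0, 55.0, 114.0]), (0.74, [389.0, -314.0, 116.0]), (0.7, [595.0, -70.0, 120.0])]
```

It has come up hard against a stop after about 18–20 mm of travel. I'll press a little harder to confirm it is the end, then retreat.

```bash
python3 -m jog '[{"dx":-2,"dy":0,"dz":0,"rx":0,"ry":0,"rz":0,"hand":1},{"dx":-1.5,"dy":0,"dz":0,"rx":0,"ry":0,"rz":0,"hand":1},{"dx":0,"dy":0,"dz":0,"rx":0,"ry":0,"rz":0,"hand":1}]'
python3 -m jog '[{"dx":10,"dy":0,"dz":0,"rx":0,"ry":0,"rz":0,"hand":1},{"dx":12,"dy":0,"dz":0,"rx":0,"ry":0,"rz":0,"hand":1},{"dx":0,"dy":0,"dz":-60,"rx":0,"ry":0,"rz":0,"hand":1},{"dx":0,"dy":0,"dz":-60,"rx":0,"ry":0,"rz":0,"hand":1},{"dx":0,"dy":0,"dz":0,"rx":0,"ry":0,"rz":0,"hand":1},{"dx":0,"dy":0,"dz":0,"rx":0,"ry":0,"rz":0,"hand":1}]'
python3 - <<'E'
from h import *
for n in("wrist","scene","scene","wrist"):
  a=snap(n,n+"9.png")
  for t in ("bolt_tab","red_bottle","peg0"):print(n,find(n,t,k=4))
b=cv2.imread("pics/scene9.png")[140:270,240:420];w=cv2.imread("pics/wrist9.png")
cv2.imwrite("pics/m9.png",np.vstack([cv2.resize(b,(480,300),interpolation=cv2.INTER_CUBIC),cv2.resize(w,(480,300))]))
E
```

```text
clock: 22.8
eef_pos: [479.3, -75.1, 54.3]
tcp_rot: [-0.006, -0.011, 1.0, -0.0]
force: [-19.6, -1.7, 16.0]
opening: 0.2
gripper_force: 9.9
clock: 23.55
eef_pos: [463.9, -75.5, 175.3]
tcp_rot: [0.001, -0.012, 1.0, -0.0]
force: [-1.1, 0.2, -0.6]
opening: 0.5
gripper_force: 0.0
wrist [(0.69, [488.0, -74.0, 62.0])]
wrist [(0.6, [595.0, -70.0, 120.0])]
wrist [(0.88, [556.0, 20.0, 47.0]), (0.74, [567.0, -160.0, 45.0])]
scene [(0.56, [490.0, -72.0, 54.0])]
scene [(0.94, [390.0, -311.0, 113.0]), (0.75, [588.0, -71.0, 118.0]), (0.69, [399.0, 55.0, 114.0])]
scene [(0.87, [734.0, 24.0, 50.0]), (0.8, [567.0, -162.0, 51.0]), (0.66, [561.0, 18.0, 50.0]), (0.66, [745.0, -153.0, 51.0])]
scene [(0.7, [491.0, -71.0, 56.0])]
scene [(0.71, [389.0, -311.0, 114.0]), (0.69, [400.0, 57.0, 114.0]), (0.55, [591.0, -71.0, 119.0])]
scene [(0.74, [734.0, 22.0, 51.0]), (0.65, [557.0, 14.0, 50.0]), (0.62, [570.0, -159.0, 48.0]), (0.58, [738.0, -150.0, 51.0])]
wrist [(0.96, [486.0, -75.0, 57.0]), (0.53, [666.0, 110.0, -3.0])]
wrist [(0.68, [596.0, -66.0, 120.0]), (0.38, [577.0, -295.0, 1.0]), (0.18, [489.0, -75.0, 59.0])]
wrist [(0.81, [559.0, 19.0, 50.0]), (0.81, [566.0, -160.0, 45.0])]
```

View pics/m9.png

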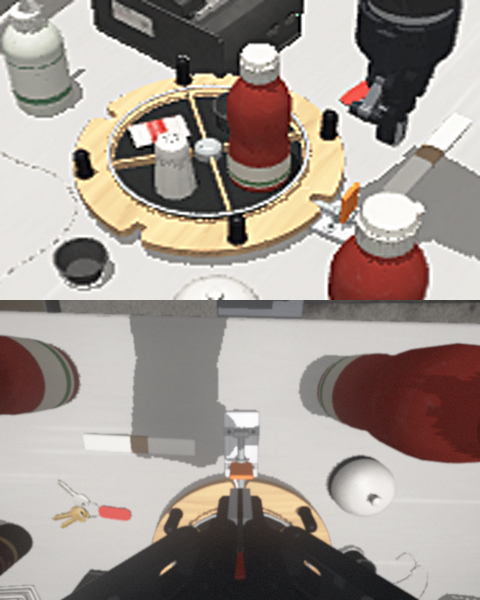

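The tab has moved from x≈472 to x≈490, with a hard stop at 20 N. The bottle stands upright at the front with everything else in place, and the fingers are clear.

```bash
python3 -c "
from plant import ctrl;print(ctrl.hand_in())"
```

```text
the job is handed in; nothing more can be done
None
```

I handed the job in: the red sauce bottle stands upright at the front, in line with the bolt, and the bolt is pushed home against its stop (about 18–20 mm of travel by the cameras; the result itself was not reported back).

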